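# Close and latch the hatch of the dry chamber

## Robot

A 6-joint arm with a two-finger parallel gripper is mounted at the origin on a cart in front of the work surface, level with it; the furniture and walls round the work are solid. World frame = base frame: x ahead of the robot, y to its left, z up, the work surface at z = 0. Lengths are in m, angles in degrees, forces in N, time in s.
With the tool pointing down it reaches from about 0.275 to 0.825 m from the base axis. Payload 5.2 kg.
Tool frame: the origin (TCP) lies on the centre line of the jaws, within the pads' length; the fingertips stand 22 mm ahead of it and the grasp point (between the pads) lies 3 mm ahead of it; x points along the fingers, y is the direction in which the jaws open and shut, and the axes are right-handed (so a half turn about x gives the same grasp; the last joint's range is limited). The gripper opens to 93 mm and grips with 3 to 60 N. Pads are 15 mm wide; open, the fingers measure 128 mm over their backs; the gripper's body (75 mm by 188 mm) begins 65 mm behind the grasp point.
Start: joints at [57.536, 14.817, 87.949, -0, 77.235, -11.62], TCP at [0.196, 0.514, 0.216] pointing down, gripper open.
Joint ranges: [-179.93, 179.93], [-52.35, 119.4], [10.71, 147.94], [-69.91, 249.91], [12.55, 155.21], [-178.61, 178.61]. Speed limits (degrees/s): [147.25, 147.25, 180, 180, 180, 180].

## Interface

Orientations are given as [roll, pitch, yaw] about the fixed x, y, z axes, in that order (R = Rz(yaw) Ry(pitch) Rx(roll)).
In Python, from workcell import telemetry, viewer, job gives the robot as it stands. The module is installed in compiled form; this text tells all that it offers.
- The arm moves only by the tool step_arm, never from a script. Its argument "increments" is text: rows parted by semicolons, each of 7 numbers parted by spaces: the gripper command: -1 is shut, 1 is fully open, values between are in proportion, then the shift along the tool's x, y, z in cm, then the turn, a rotation vector about the tool's x, y, z in degrees. In form: grip tx ty tz ax ay az; .... A call has 1 to 12 rows; each row is the pose to reach, as a shift and turn from the pose commanded when the call began, along the tool's axes at that moment; what a row does not reach only later rows make up. A row lasts 1/10 s, in which the tool goes at most 50 mm and 8.59 degrees, less where a joint would pass 70% of its speed; a pose out of reach is approached as far as the arm can. A call with a gripper value outside its range is refused whole. The fingers move at their own pace and stop on an object; "force" is the grip in N (left out, the last holds). Time passes only in rows, so rows that repeat a pose let the fingers close. It gives the time, the measured TCP pose, the force and the opening at its end, in the units of the state.
- telemetry.sense(): the state, without advancing time (a new reading comes with each control period).
- viewer.grab_frame(name): name is "scene" or "top"; returns the picture (480x640x3 uint8, blue, green, red); there is no depth.
- viewer.camera_info(name): a dict with "vfov" (degrees; the focal length in pixels is half the picture's height over the tangent of half this angle, whatever the lens; pixels are square), "cx", "cy" (the principal point, pixels), "k1" (the pictures are not rectified: a ray, as slopes to the right and down, at radius r is drawn at 1 + k1 r^2 times it, then the intrinsics apply), "rvec" (rotation vector, rad) and "tvec" (3), from world to camera coordinates, as OpenCV has them. Camera axes: x right, y down, z forward; pixel columns grow to the right and rows downward; lengths in m; the calibration is good to about 2 mm. A picture is of the moment at which its call begins. camera_info takes no time and is no camera call.
- job.close_job(): hands the job in, once; it reports no verdict.
The state is a dict: "t": time; "joint_positions": joint angles; "joint_velocities": joint speeds; "tau": joint torques, N m; "tcp_pos": TCP position; "eef_rot": TCP orientation; "ft_force": force on the tool from outside, world axes, zero at the start; "torque": the same for the moment, N m; "grip_width": finger opening in m.
Only numpy, scipy, OpenCV 4.12 (cv2) and the standard library are available. Lean on these libraries where they do the work, as an engineer would, in place of code of your own. Each camera call takes 0.05 s, during which the arm holds its last target.

## Task

Of the two dry storage chambers on the bench, one hatch has been left ajar. Swing that hatch down onto its gasket, then turn its T-handle clockwise to the stop so that the latch draws the hatch tight, and let go. Leave the handle of the other chamber, which is already latched, as it is.

Things in the scene. Friction and masses are not known exactly. Their poses are not given: they have to be found in the camera images.
- t_handle (a point): centre of the black T-bar (84 x 15 x 16 mm) on the latch of the ajar hatch, on a stem 38 mm above the hatch's top face. y runs along the bar; z is the latch axis, out of the hatch. Under the bar are 30 mm of clearance (26 over a round plate of 22 mm radius), but for the stem and its hub (11 mm radius, 14 mm tall). Hatch resting shut: bar centre about 133 mm over the bench, drawn tight 130
- hatch (a joint): stiff hinge, rad, along the hatch's edge away from the robot, 128 mm behind and 46 mm below the bar's centre in the hatch's frame. 0.2 to 0.4 at start, stays put, about 1 N at the front edge shut it; 0.03 = at rest on the gasket (springs back to it), 0 = hard on the frame. Hatch 8 mm thick, 202 mm wide, top at 91 mm when tight; its front edge is 51 mm in front of the bar's centre: press there
- latch (a joint): turn of the T-handle, rad, clockwise from above: 0 = released, bar parallel to the front edge (0 to 0.12 at start); 1.5 = latched, at a stop, bar from front to back. Hatch axes = t_handle's turned back anticlockwise by this about z (x then points to the hinge). Stays put, takes about 0.4 N m. Catches only if the hatch is on its gasket; from 0.4 to 1.2 it draws the hatch down 3 mm at the bar
- twin_latch (a joint): T-handle of the other chamber, rad: 0 = latched, bar from front to back, as it stands and must stay; grows anticlockwise. Both chambers are alike: fixed white boxes, 180 mm deep, 198 wide, 91 tall, bare aluminium hatch on top, T-handle near its front edge. They stand side by side, either one left, each turned by up to 0.3 rad

How it is judged:
By the outcome, as a careful person would: the job done as asked, in the order asked, and still so for the second after the job is handed in, with the robot touching nothing.
It also fails if it takes over 46 s, if anything falls off the work surface, if the arm or the gripper's body presses on something with over 40 N, if the wrist force passes 120 N, or if a joint passes its speed limit or range.

## Working session

There is one attempt and no reset: what is moved stays moved. The work goes in short steps, Python scripts to look and compute and a tool call to move; the robot and the scene stay as the last step left them, time stands still between calls to the robot, and variables do not carry over. Pictures are saved under pics/ and viewed, and the job is handed in when it is done.

Besides the shell and the picture viewer there is one more tool, called after ">>>" as name(argument=value, ...), one argument or row to a line, values as JSON. step_arm: Moves the arm, as the interface text tells. Its arguments: {"type":"object","properties":{"increments":{"type":"string"},"force":{"type":"number"}},"required":["increments"]}

```bash
mkdir -p pics
python3 - <<'E'
from workcell import telemetry, viewer, job
import cv2
for n in("scene","top"):
    im=viewer.grab_frame(n); cv2.imwrite(f"pics/{n}0.png",im); print(n,viewer.camera_info(n))
print(telemetry.sense())
E
```

```text
scene {'vfov': 43.36175041283582, 'cx': 321.3169731757896, 'cy': 237.51847792543762, 'k1': -0.014783046212605528, 'rvec': array([ 2.23092882, -0.96660965,  0.37524188]), 'tvec': array([-0.41824141,  0.42366718,  0.93211892])}
top {'vfov': 50.036544216058644, 'cx': 320.7362577763676, 'cy': 244.78592061612986, 'k1': -0.08435126493574537, 'rvec': array([ 2.13295073, -2.12226051,  0.18152905]), 'tvec': array([-0.01071123,  0.63367149,  0.86432618])}
{'t': 0.1, 'joint_positions': array([ 5.75356208e+01,  1.48561253e+01,  8.80035062e+01, -2.44986354e-04,
        7.72337851e+01, -1.16202847e+01]), 'joint_velocities': array([ 0.01129071, -0.09907047, -0.27283058, -0.01381107, -0.01344068,
        0.03957421]), 'tau': array([ 2.68720476e-03, -4.38210976e+01, -2.84644425e+01,  7.21699884e-02,
        3.61776177e-02, -5.57200920e-06]), 'tcp_pos': array([0.19542678, 0.51359489, 0.21530016]), 'eef_rot': array([-101.47379474,   89.90658307, -122.31783491]), 'ft_force': array([ 0.32997063, -0.94452349, -0.21282768]), 'torque': array([-0.05076832,  0.00857079, -0.02076609]), 'grip_width': 0.09310846087966033}
```

View pics/scene0.png

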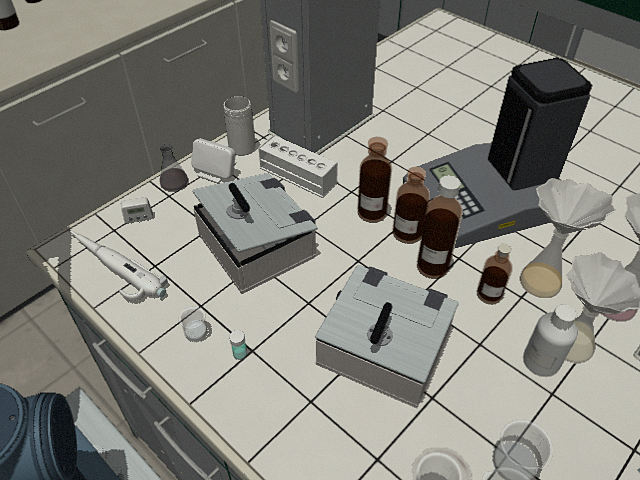

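View pics/top0.png

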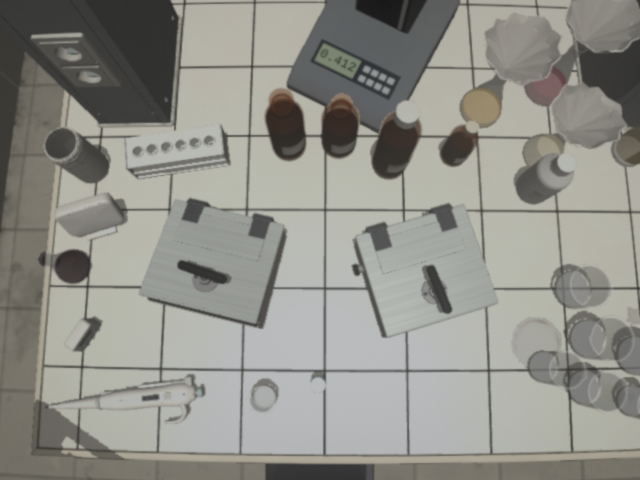

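```bash
cat > h.py <<'E'
import numpy as np, cv2
from workcell import telemetry, viewer, job
def cam(n):
    c=viewer.camera_info(n); f=240/np.tan(np.radians(c['vfov']/2))
    R=cv2.Rodrigues(c['rvec'])[0]; return c,f,R,np.array(c['tvec'])
def ray(n,u,v):
    c,f,R,t=cam(n); d=np.array([(u-c['cx'])/f,(v-c['cy'])/f]); p=d.copy()
    for _ in range(20): p=d/(1+c['k1']*(p@p))
    w=R.T@np.array([p[0],p[1],1]); return -R.T@t, w/np.linalg.norm(w)
def onz(n,u,v,z):
    o,d=ray(n,u,v); return o+d*(z-o[2])/d[2]
def tri(a,b):
    o1,d1=ray("scene",*a); o2,d2=ray("top",*b)
    s=np.linalg.lstsq(np.c_[d1,-d2],o2-o1,rcond=None)[0]
    p,q=o1+d1*s[0],o2+d2*s[1]; return (p+q)/2,np.linalg.norm(p-q)
def proj(n,P):
    c,f,R,t=cam(n); X=R@np.asarray(P)+t; p=X[:2]/X[2]; p=p*(1+c['k1']*(p@p)); return p*f+[c['cx'],c['cy']]
def crop(im,x0,y0,w,h,s,fn):
    cv2.imwrite(fn,cv2.resize(im[y0:y0+h,x0:x0+w],None,fx=s,fy=s,interpolation=cv2.INTER_CUBIC))
E
python3 - <<'E'
from h import *
a=cv2.imread("pics/scene0.png");b=cv2.imread("pics/top0.png")
crop(a,180,160,150,130,5,"pics/s1.png");crop(b,130,190,170,145,4,"pics/t1.png")
print(proj("top",[.196,.514,.216]),proj("top",[0.3,0,0]),proj("scene",[.196,.514,.216]))
E
```

```text
[-40.70662431 520.86032264] [315.69676443 432.3871539 ] [-35.67858323 190.85014638]
```

View pics/s1.png

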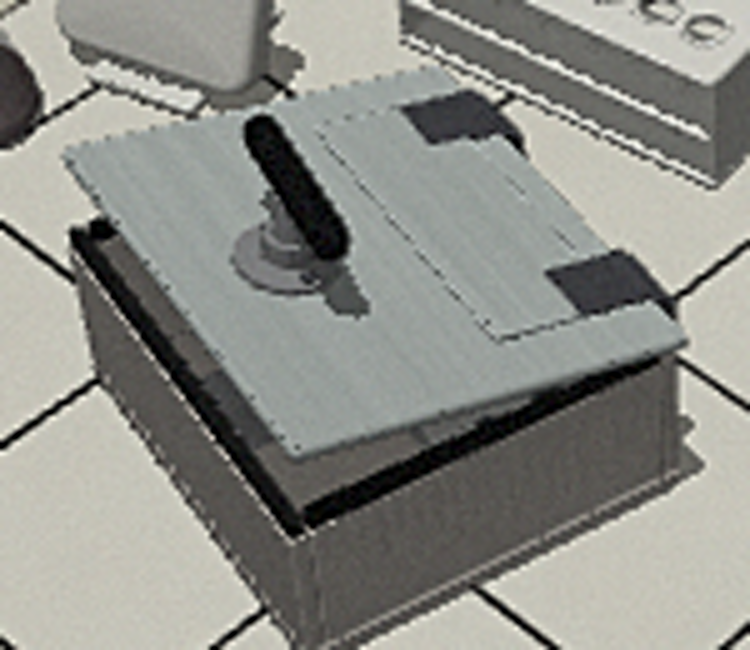

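View pics/t1.png

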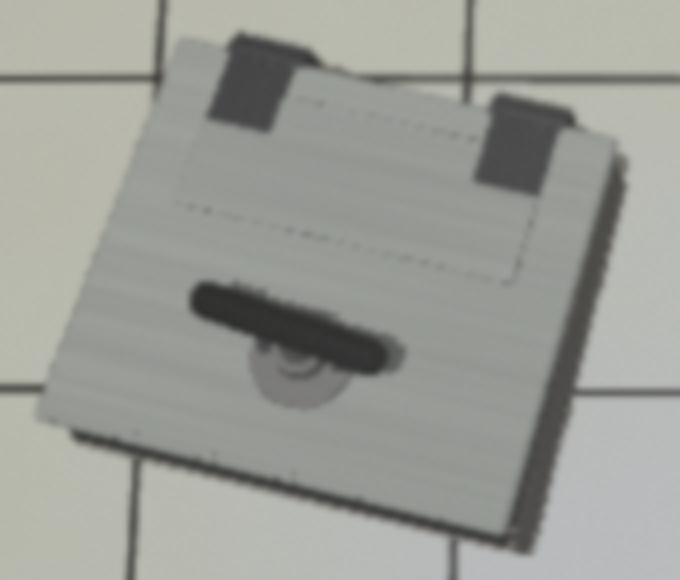

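Run:
```python
from h import *
S=lambda x,y:(180+(x+.5)/5-.5,160+(y+.5)/5-.5); T=lambda x,y:(130+(x+.5)/4-.5,190+(y+.5)/4-.5)
P={}
for k,a,b in [("FL",(66,154),(37,420)),("FR",(298,458),(503,538)),("RR",(688,342),(617,143)),("RL",(450,70),(180,40)),
 ("barL",(262,132),(204,300)),("barR",(330,240),(376,357))]:
    p,e=tri(S(*a),T(*b)); P[k]=p; print(k,p.round(4),round(e*1000,1))
c=(P["barL"]+P["barR"])/2; d=P["barL"]-P["barR"]; print("bar",c,np.linalg.norm(d),np.degrees(np.arctan2(d[1],d[0]))-90)
f=P["FL"]-P["FR"];print("front yaw",np.degrees(np.arctan2(f[1],f[0]))-90,np.linalg.norm(f))
r=P["RR"]-P["FR"];print("side",np.linalg.norm(r),np.degrees(np.arctan2(r[1],r[0])),np.arcsin(-r[2]/np.linalg.norm(r)))
r=P["RL"]-P["FL"];print("side",np.linalg.norm(r),np.degrees(np.arctan2(r[1],r[0])),np.arcsin(-r[2]/np.linalg.norm(r)))
# box bottom / twin twin hatch front corner
for q in [(140,295),(255,325)]: pass
```

```text
FL [0.5362 0.2902 0.1278] 1.0
FR [0.4908 0.0967 0.127 ] 0.2
RR [0.6614 0.0571 0.0874] 1.8
RL [0.7096 0.251  0.0855] 2.6
barL [0.5821 0.2155 0.1561] 2.1
barR [0.5583 0.1458 0.1597] 5.0
bar [0.57016066 0.18063524 0.15788685] 0.07368920274493082 -18.85432405481194
front yaw -13.200915538478455 0.1987639006469835
side 0.17950650371077406 -13.055188117749388 0.22206837314248648
side 0.18273819090342838 -12.74287608265295 0.23374995028881018
```

```bash
cat >> h.py <<'E'
from scipy.spatial.transform import Rotation as Ro
def Rt(psi):
    x=np.array([0,0,-1.]);y=np.array([np.cos(np.radians(psi)),np.sin(np.radians(psi)),0]);return np.c_[x,y,np.cross(x,y)]
def cur():
    s=telemetry.sense(); return s,np.array(s['tcp_pos']),Ro.from_euler('xyz',s['eef_rot'],degrees=True).as_matrix()
def to(p,psi):
    s,c,R=cur(); return (R.T@(np.array(p)-c)*100).round(2),np.degrees(Ro.from_matrix(R.T@Rt(psi)).as_rotvec()).round(2)
E
python3 - <<'E'
from h import *
s,c,R=cur(); print(R.round(3)); print("psi now",np.degrees(np.arctan2(R[1,1],R[0,1])), s['joint_positions'])
u=np.array([np.cos(np.radians(-13.1)),np.sin(np.radians(-13.1))]);h=np.array([.6815,.1546])
p=h-.169*u; print(p)
for psi in(-18.8,161.2): print(to([*p,.20],psi))
E
```

```text
[[-0.001  0.356  0.935]
 [-0.001  0.935 -0.356]
 [-1.    -0.002 -0.   ]]
psi now 69.15597467330326 [ 5.75356208e+01  1.48561253e+01  8.80035062e+01 -2.44986354e-04
  7.72337851e+01 -1.16202847e+01]
[0.51689806 0.19290407]
(array([  1.55, -18.53,  41.45]), array([8.796e+01, 6.000e-02, 9.000e-02]))
(array([  1.55, -18.53,  41.45]), array([-9.204e+01, -9.000e-02,  6.000e-02]))
```

>>> step_arm(
  increments="-1 0 -1.0 3 6 0 0; -1 0 -3 7 14 0 0; -1 0 -5 11 22 0 0; -1 0 -7 15 30 0 0; -1 0 -9 19 38 0 0; -1 0 -10.5 23 46 0 0; -1 0 -12.5 27 54 0 0; -1 0 -14 31 62 0 0; -1 0 -16 35 70 0 0; -1 0.5 -17.3 38.5 78 0 0; -1 1 -18.5 41 85 0 0; -1 1.5 -18.5 41.5 88 0 0",
  force=30,
)

```text
t: 1.3
tcp_pos: [0.5197, 0.1906, 0.2002]
eef_rot: [8.1, 89.9, -101.1]
ft_force: [-0.9, 1.0, 0.3]
grip_width: 0.0029
```

Run:
```python
from h import *
s,c,R=cur(); print(s['t'],c,s['ft_force'],s['grip_width'],R.round(3).tolist())
print(to([.517,.193,.115],-18.8))
cv2.imwrite("pics/s2.png",viewer.grab_frame("scene"))
```

```text
1.3 [0.51969586 0.19060839 0.20020148] [-0.9334912   0.99798211  0.30599347] 0.0029449843393615257 [[-0.0, 0.944, -0.33], [-0.001, -0.33, -0.944], [-1.0, 0.0, 0.001]]
(array([ 8.52, -0.33, -0.15]), array([-0.48,  0.06, -0.01]))
```

View pics/s2.png

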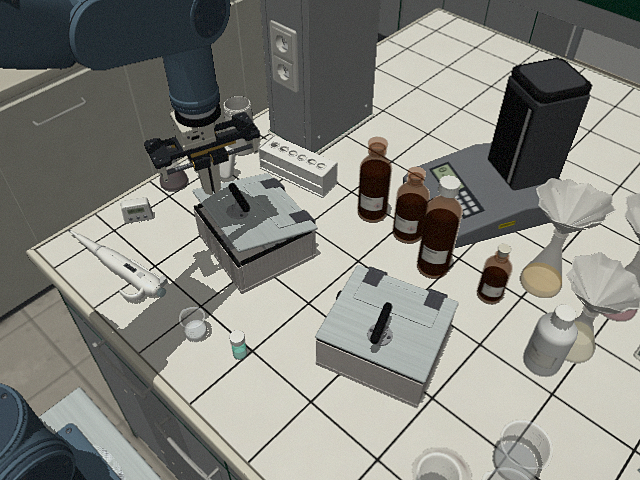

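The picture shows the closed fingers over the ajar (left) hatch's front edge, near (213,185), and clear of the bar. Next I press down.

>>> step_arm(
  increments="-1 2 -0.3 -0.2 0 0 0; -1 4 -0.3 -0.2 0 0 0; -1 5 -0.3 -0.2 0 0 0; -1 5.5 -0.3 -0.2 0 0 0; -1 6 -0.3 -0.2 0 0 0; -1 6.5 -0.3 -0.2 0 0 0; -1 7 -0.3 -0.2 0 0 0; -1 7.4 -0.3 -0.2 0 0 0; -1 7.7 -0.3 -0.2 0 0 0; -1 8 -0.3 -0.2 0 0 0; -1 8.2 -0.3 -0.2 0 0 0; -1 8.2 -0.3 -0.2 0 0 0",
)

```text
t: 2.55
tcp_pos: [0.5155, 0.1963, 0.1188]
eef_rot: [-47.6, 90.0, -156.4]
ft_force: [0.4, -0.4, -0.5]
grip_width: 0.0003
```

>>> step_arm(
  increments="-1 0.1 0 0 0 0 0; -1 0.2 0 0 0 0 0; -1 0.3 0 0 0 0 0; -1 0.4 0 0 0 0 0; -1 0.4 0 0 0 0 0",
)

```text
t: 3.05
tcp_pos: [0.5155, 0.1963, 0.1149]
eef_rot: [49.1, 90.0, -59.7]
ft_force: [-0.8, 0.6, 0.5]
grip_width: 0.0004
```

Run:
```python
from h import *
s,c,R=cur(); print(s['t'],c,s['ft_force'])
a=viewer.grab_frame("scene");cv2.imwrite("pics/s3.png",a);crop(a,140,130,200,160,4,"pics/s3c.png")
```

```text
3.05 [0.51551963 0.19630489 0.11493003] [-0.77410819  0.59684295  0.51347072]
```

View pics/s3c.png

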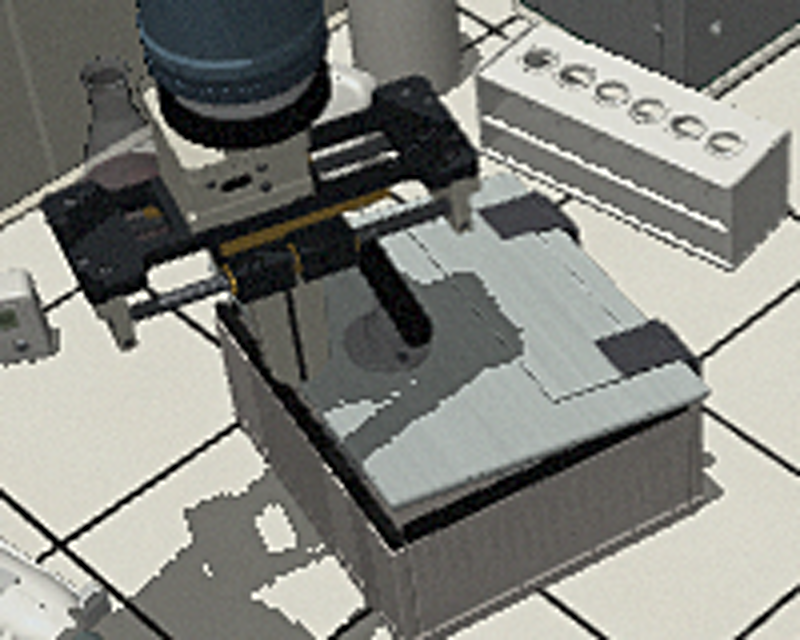

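Run:
```python
from h import *
b=viewer.grab_frame("top");cv2.imwrite("pics/t3.png",b);crop(b,130,190,170,145,4,"pics/t3c.png")
u=np.array([np.cos(np.radians(-13.1)),np.sin(np.radians(-13.1))]);v=np.array([-u[1],u[0]]);h=np.array([.6815,.1546])
for th in(.03,.08,.12,.16):
    r=-.179*np.cos(th)+.008*np.sin(th); z=.084+.008*np.cos(th)+.179*np.sin(th)
    p=proj("scene",[*(h+r*u-.101*v),z]); print(th,p,(p-[140,130])*4, z)
```

```text
0.03 [238.37374313 263.30052227] [393.49497254 533.20208909] 0.09736559480623863
0.08 [238.30476864 260.04541157] [393.21907455 520.18164627] 0.10627914387090287
0.12 [238.4017132  257.35732509] [393.6068528  509.42930035] 0.1133709541915475
0.16 [238.63557808 254.59926305] [394.54231232 498.39705219] 0.12041577725095505
```

View pics/t3c.png

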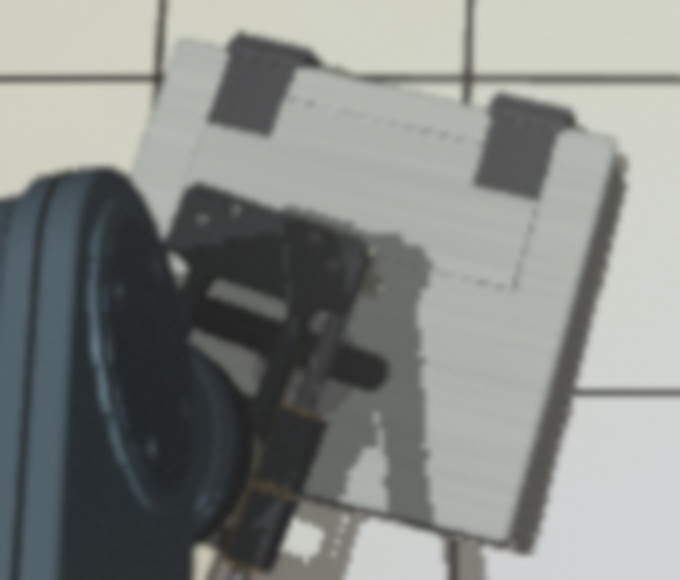

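Run:
```python
from h import *
s,c,R=cur()
for y in(-.017,0,.017):
  for z in(-.0075,.0075):
    P=c+R@[.022,y,z]; print(y,z,P.round(4),((proj("scene",P)-[140,130])*4).round(),((proj("top",P)-[130,190])*4).round())
u=np.array([np.cos(np.radians(-13.1)),np.sin(np.radians(-13.1))]);v=np.array([-u[1],u[0]]);h=np.array([.6815,.1546])
for th in(.03,.08,.12,.16,.228):
    r=-.179*np.cos(th)+.008*np.sin(th); z=.084+.008*np.cos(th)+.179*np.sin(th)
    p=proj("top",[*(h+r*u-.101*v),z]); print(th,(p-[130,190])*4, z)
a=cv2.imread("pics/s3.png");crop(a,185,190,75,90,8,"pics/s3d.png")
```

```text
-0.017 -0.0075 [0.5019 0.2089 0.093 ] [272. 403.] [248. 509.]
-0.017 0.0075 [0.4971 0.1947 0.093 ] [282. 422.] [281. 521.]
0 -0.0075 [0.518  0.2034 0.093 ] [303. 391.] [262. 471.]
0 0.0075 [0.5132 0.1892 0.093 ] [314. 410.] [295. 483.]
0.017 -0.0075 [0.5341 0.1979 0.093 ] [335. 379.] [277. 433.]
0.017 0.0075 [0.5293 0.1837 0.093 ] [346. 399.] [309. 445.]
0.03 [510.15585773 553.26261434] 0.09736559480623863
0.08 [507.97698588 550.83782439] 0.10627914387090287
0.12 [506.4087739  548.09610294] 0.1133709541915475
0.16 [505.00347717 544.62805735] 0.12041577725095505
0.228 [503.00755991 537.0346558 ] 0.13225228597917293
```

View pics/s3d.png

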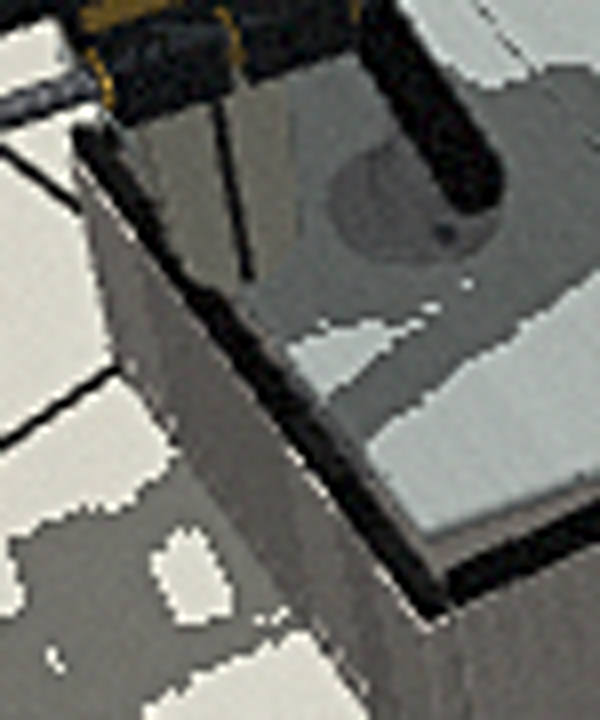

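Run:
```python
from h import *
c=np.array([.5197,.1906,.2002]);R=Rt(-19.3)
for y in(-.017,0,.017):
  for z in(-.0075,.0075):
    P=c+R@[.022,y,z]; print(y,z,P.round(4),((proj("scene",P)-[140,110])*6).round())
a=cv2.imread("pics/s2.png");crop(a,140,110,130,100,6,"pics/s2d.png")
```

```text
-0.017 -0.0075 [0.5061 0.2033 0.1782] [391. 541.]
-0.017 0.0075 [0.5012 0.1891 0.1782] [408. 570.]
0 -0.0075 [0.5222 0.1977 0.1782] [442. 523.]
0 0.0075 [0.5172 0.1835 0.1782] [459. 553.]
0.017 -0.0075 [0.5382 0.1921 0.1782] [492. 506.]
0.017 0.0075 [0.5333 0.1779 0.1782] [509. 535.]
```

View pics/s2d.png

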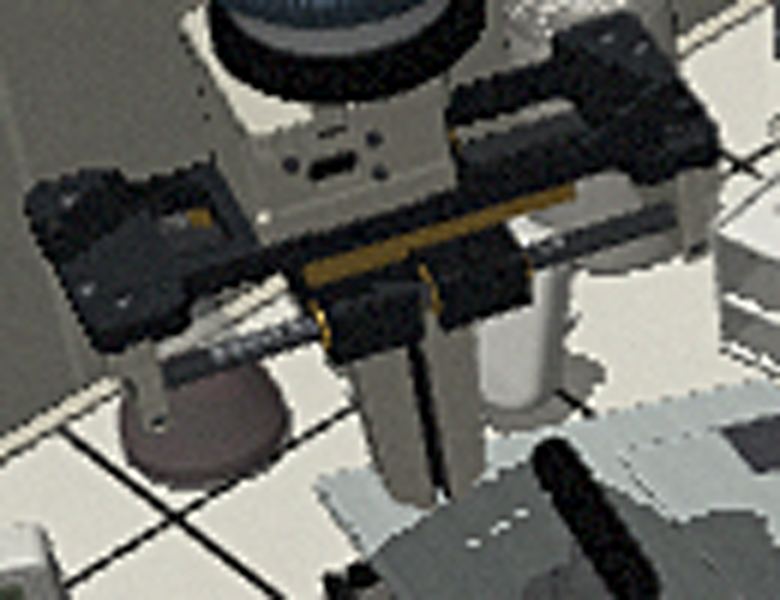

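>>> step_arm(
  increments="-1 0.2 0 0 0 0 0; -1 0.4 0 0 0 0 0; -1 0.6 0 0 0 0 0; -1 0.8 0 0 0 0 0; -1 1.0 0 0 0 0 0; -1 1.2 0 0 0 0 0; -1 1.2 0 0 0 0 0",
)

```text
t: 3.85
tcp_pos: [0.5154, 0.1963, 0.1027]
eef_rot: [-45.2, 90.0, -154.0]
ft_force: [0.9, -0.9, -0.3]
grip_width: 0.0008
```

Run:
```python
from h import *
s,c,R=cur(); print(s['t'],c,s['ft_force'],s['torque'])
a=viewer.grab_frame("scene");cv2.imwrite("pics/s4.png",a);crop(a,185,190,75,90,8,"pics/s4d.png")
```

```text
3.85 [0.51543134 0.19625445 0.10270261] [ 0.90880597 -0.87771581 -0.2575768 ] [-0.04052299  0.0807603   0.01505241]
```

View pics/s4d.png

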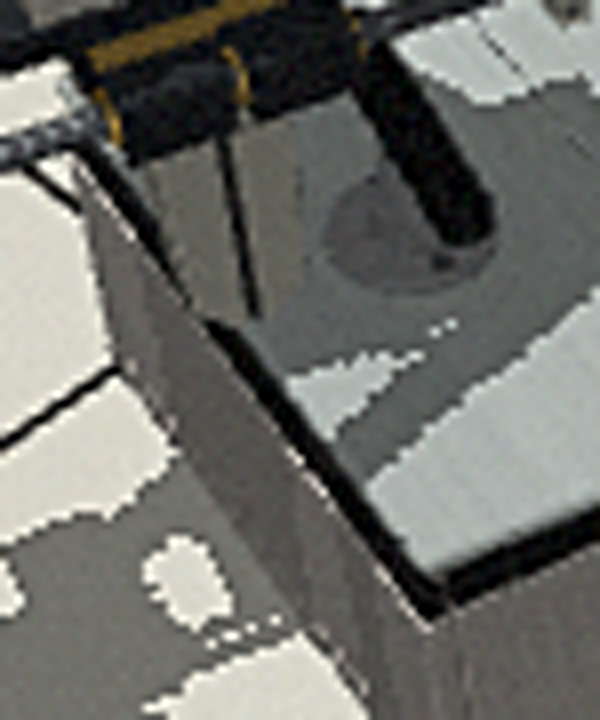

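>>> step_arm(
  increments="-1 0.2 0 0 0 0 0; -1 0.4 0 0 0 0 0; -1 0.5 0 0 0 0 0; -1 0.5 0 0 0 0 0",
)

```text
t: 4.3
tcp_pos: [0.5154, 0.1963, 0.0978]
eef_rot: [-42.1, 90.0, -151.0]
ft_force: [-0.6, 1.1, -0.3]
grip_width: 0.0006
```

>>> step_arm(
  increments="-1 0.1 0 0 0 0 0; -1 0.2 0 0 0 0 0; -1 0.3 0 0 0 0 0; -1 0.3 0 0 0 0 0",
)

```text
t: 4.7
tcp_pos: [0.5155, 0.1963, 0.0949]
eef_rot: [-18.1, 90.0, -127.0]
ft_force: [0.1, -0.0, -0.1]
grip_width: 0.0008
```

Run:
```python
from h import *
s,c,R=cur(); print(s['t'],c,s['ft_force'],s['torque'],s['tau'])
a=viewer.grab_frame("scene");cv2.imwrite("pics/s5.png",a);crop(a,185,190,75,90,8,"pics/s5d.png")
```

```text
4.7 [0.51550317 0.19630281 0.09489721] [ 0.09091052 -0.00439753 -0.07355323] [-0.08867833  0.07695152 -0.01957036] [ 5.11038874e-03 -4.62389696e+01 -2.45073974e+01  7.28900917e-02
 -3.12064332e-02  1.00854090e-04]
```

View pics/s5d.png

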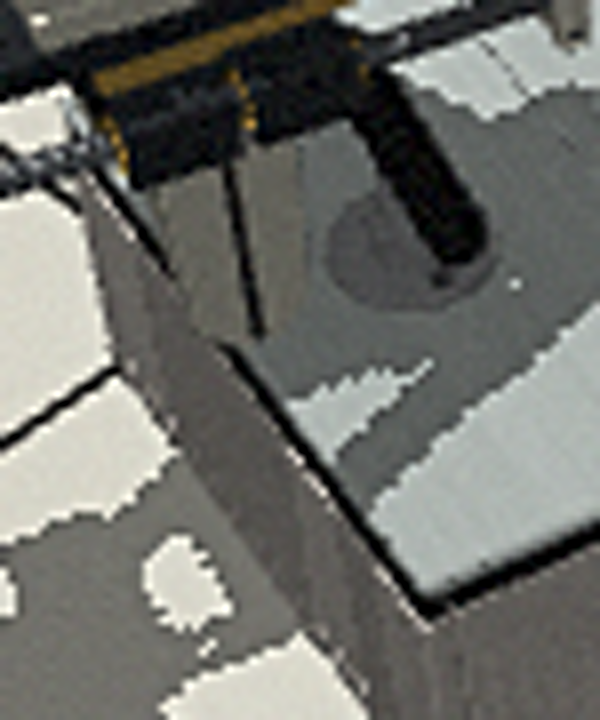

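Run:
```python
from h import *
s,c,R=cur()
for z in(.093,.095,.097): print(onz("scene",217.7,231.9,z), "near-face centre expected",(c+R@[0,0,.0075])[:2])
b=viewer.grab_frame("top");crop(b,130,190,170,145,4,"pics/t5c.png")
```

```text
[0.51310857 0.19180256 0.093     ] near-face centre expected [0.51312879 0.18919153]
[0.51206359 0.19017045 0.095     ] near-face centre expected [0.51312879 0.18919153]
[0.51101862 0.18853835 0.097     ] near-face centre expected [0.51312879 0.18919153]
```

View pics/t5c.png

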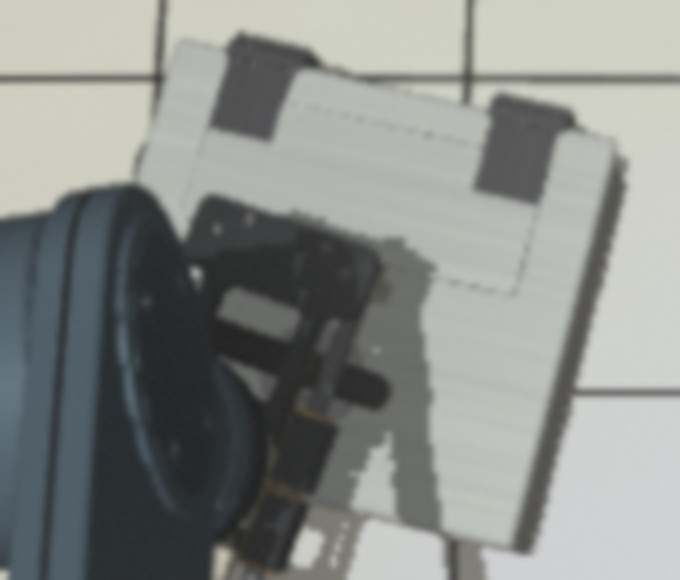

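>>> step_arm(
  increments="-1 -2 0 0 0 0 0; 1 -5 0 0 0 0 0; 1 -8 0 0 0 0 0; 1 -10 0 0 0 0 0; 1 -10.5 -3 0 0 0 0; 1 -10.5 -7 0 0 0 0; 1 -10.5 -8 0 0 0 0; 1 -10.5 -8 0 0 0 0; 1 -10.5 -8 0 0 0 0",
)

```text
t: 5.7
tcp_pos: [0.4408, 0.2221, 0.2003]
eef_rot: [104.6, 89.9, -4.2]
ft_force: [0.7, 0.3, -0.5]
grip_width: 0.0601
```

Run:
```python
from h import *
s,c,R=cur(); print(s['t'],c,s['ft_force'],s['grip_width'])
for n,w in(("scene",(170,130,160,150)),("top",(130,190,170,145))):
    a=viewer.grab_frame(n);cv2.imwrite(f"pics/{n}6.png",a);crop(a,*w,4,f"pics/{n}6c.png")
```

```text
5.7 [0.44075184 0.22209936 0.20030027] [ 0.68484067  0.29640315 -0.53009432] 0.060052570336859165
```

View pics/scene6c.png

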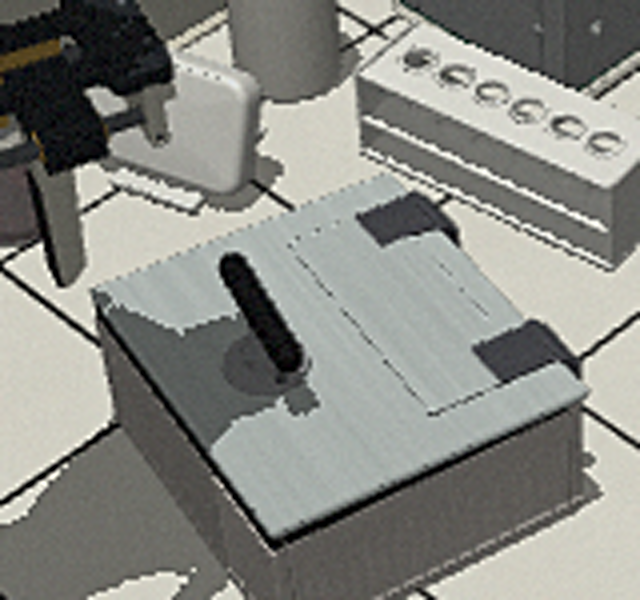

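View pics/top6c.png

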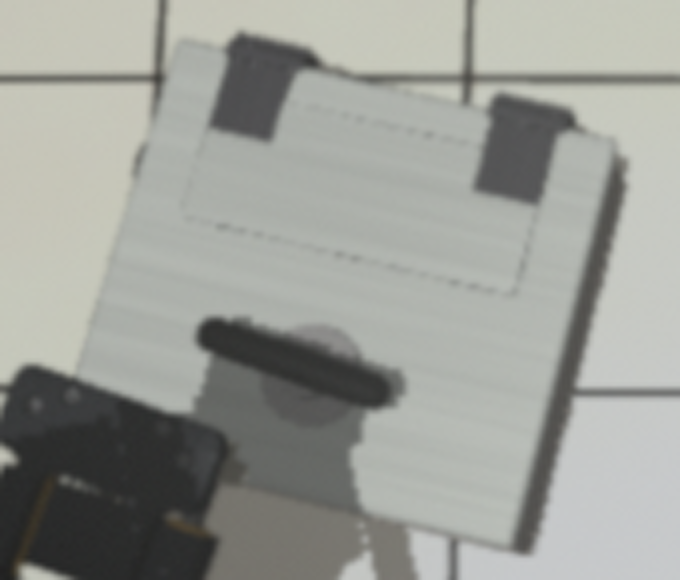

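The hatch is down on its gasket, with corner (273,540) in the scene crop. The bar is fully visible in both views, so I measure it.

Run:
```python
from h import *
out={}
for n,w in(("scene",(215,185,40,45)),("top",(175,262,60,34))):
    a=cv2.imread(f"pics/{n}6.png"); g=a.max(2); x,y,W,H=w
    for th in(50,65):
        m=(g[y:y+H,x:x+W]<th).astype(np.uint8)
        k,l,st,ce=cv2.connectedComponentsWithStats(m); i=1+st[1:,4].argmax()
        pts=np.argwhere(l==i)[:,::-1].astype(np.float32)
        r=cv2.minAreaRect(pts); print(n,th,st[i],ce[i]+[x,y],r)
    c=ce[i]+[x,y]; d=pts-ce[i]; U,S,V=np.linalg.svd(d,full_matrices=False); e=d@V[0]; v=V[0]*np.sign(V[0][0])
    e=d@v; out[n]=[(r[0]+np.array([x,y])), c+v*e.min(), c+v*e.max()]
    print(out[n])
print("tri centre",tri(out["scene"][0],out["top"][0]))
print("top onz .136",onz("top",*out["top"][0],.138),"scene",onz("scene",*out["scene"][0],.133))
p,q=[onz("top",*out["top"][i],.139) for i in(1,2)]; d=p-q; print("yaw",np.degrees(np.arctan2(d[1],d[0]))-90,np.linalg.norm(d))
p,q=[onz("scene",*out["scene"][i],.135) for i in(1,2)]; d=p-q; print("yaw",np.degrees(np.arctan2(d[1],d[0]))-90,np.linalg.norm(d))
```

```text
scene 50 [ 10   9  20  32 239] [234.87866109 208.54393305] ((20.18828773498535, 23.362089157104492), (33.9626579284668, 8.588258743286133), 62.52556610107422)
scene 65 [ 10   8  21  33 247] [235.04048583 208.82186235] ((20.29471206665039, 23.566749572753906), (34.42401123046875, 8.588258743286133), 62.52556610107422)
[array([235.29471207, 208.56674957]), array([226.44214714, 193.74779659]), array([243.46618746, 223.59327169])]
top 50 [29 22  1  1  1] [204. 284.] ((29.0, 22.0), (0.0, 0.0), 0.0)
top 65 [  5   8  47  21 399] [203.26817043 280.57142857] ((28.041099548339844, 18.390411376953125), (48.33799743652344, 9.129209518432617), 20.556047439575195)
[array([203.04109955, 280.39041138]), array([180.21063639, 272.40525901]), array([225.80418434, 288.552894  ])]
tri centre (array([0.55991037, 0.18453344, 0.12966578]), np.float64(0.0020815333042387587))
top onz .136 [0.55983392 0.18189441 0.138     ] scene [0.55714715 0.18243505 0.133     ]
yaw -18.73724841466823 0.07967654841403124
yaw -20.33986643490873 0.0937592050648639
```

Run:
```python
from h import *
s,c,R=cur()
for dx in(0,.005,.022): print(dx,[((proj("scene",c+R@[dx,y,.0075])-[170,130])*4).round().tolist() for y in(.03,.038,.0475)])
print(to([.5585,.183,.20],-19)); print(s['joint_positions'])
```

```text
0 [[66.0, 287.0], [82.0, 282.0], [102.0, 275.0]]
0.005 [[67.0, 295.0], [84.0, 290.0], [103.0, 283.0]]
0.022 [[73.0, 321.0], [90.0, 316.0], [109.0, 309.0]]
(array([ 1.000e-02,  1.237e+01, -1.300e-01]), array([ 0.12, -0.  , -0.04]))
[ 1.37436976e+01  9.67592692e+00  9.68766224e+01 -1.88345057e-02
  7.34118501e+01  3.26285383e+01]
```

>>> step_arm(
  increments="0 0 3 0 0 0 0; 0 0 7 0 0 0 0; 0 0 11 -0.1 0 0 0; 0 0 12.4 -0.1 0 0 0; 0 1 12.4 -0.1 0 0 0; 0 2.5 12.4 -0.1 0 0 0; 0 4 12.4 -0.1 0 0 0; 0 5 12.4 -0.1 0 0 0; 0 5 12.4 -0.1 0 0 0",
)

```text
t: 6.7
tcp_pos: [0.5552, 0.1833, 0.148]
eef_rot: [-66.0, 89.7, -174.9]
ft_force: [-0.5, -0.3, 0.3]
grip_width: 0.0466
```

Run:
```python
from h import *
s,c,R=cur(); print(s['t'],c,s['ft_force'],s['grip_width'])
print(to([.5585,.183,.15],-19))
for n,w in(("scene",(190,140,100,100)),("top",(130,190,170,145))):
    a=viewer.grab_frame(n);cv2.imwrite(f"pics/{n}7.png",a);crop(a,*w,6 if n=="scene" else 4,f"pics/{n}7c.png")
```

```text
6.7 [0.55521912 0.18329542 0.14799749] [-0.51382307 -0.31122048  0.29980007] 0.046631563208075495
(array([-0.2 ,  0.32, -0.08]), array([0.19, 0.1 , 0.23]))
```

View pics/scene7c.png

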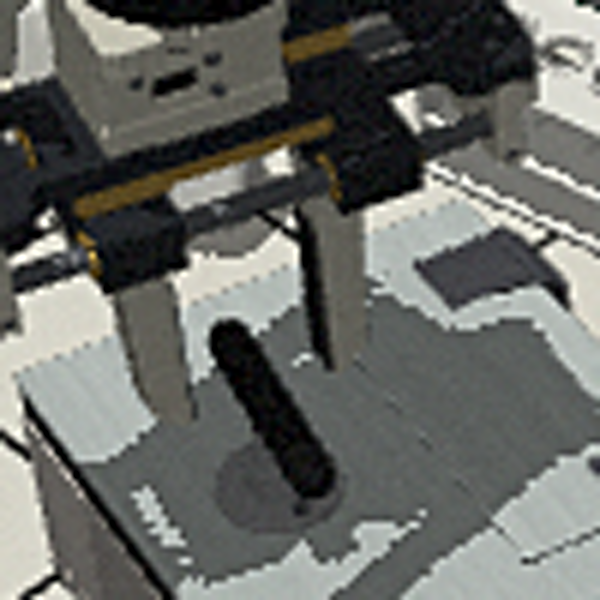

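Fingers straddle the bar: tips are at (175,420) and (345,368) in the crop, bar centre at about (270,410). I go down gradually.

>>> step_arm(
  increments="0 0.8 0.2 0 0 0 0; 0 1.6 0.2 0 0 0 0; 0 2.4 0.2 0 0 0 0; 0 3 0.2 0 0 0 0; 0 3 0.2 0 0 0 0; 0 3 0.2 0 0 0 0",
)

```text
t: 7.4
tcp_pos: [0.5593, 0.1824, 0.1198]
eef_rot: [-63.1, 90.0, -171.9]
ft_force: [0.3, -0.2, 0.2]
grip_width: 0.0465
```

Run:
```python
from h import *
s,c,R=cur(); print(s['t'],c,s['ft_force'],s['grip_width'])
print(to([.5585,.183,.116],-19))
for n,w in(("scene",(190,140,100,100)),):
    a=viewer.grab_frame(n);cv2.imwrite(f"pics/{n}8.png",a);crop(a,*w,6 if n=="scene" else 4,f"pics/{n}8c.png")
```

```text
7.4 [0.55927981 0.18238668 0.1198219 ] [ 0.34652653 -0.19674369  0.20100383] 0.046493085615745555
(array([ 0.38, -0.09, -0.03]), array([0.16, 0.01, 0.03]))
```

View pics/scene8c.png

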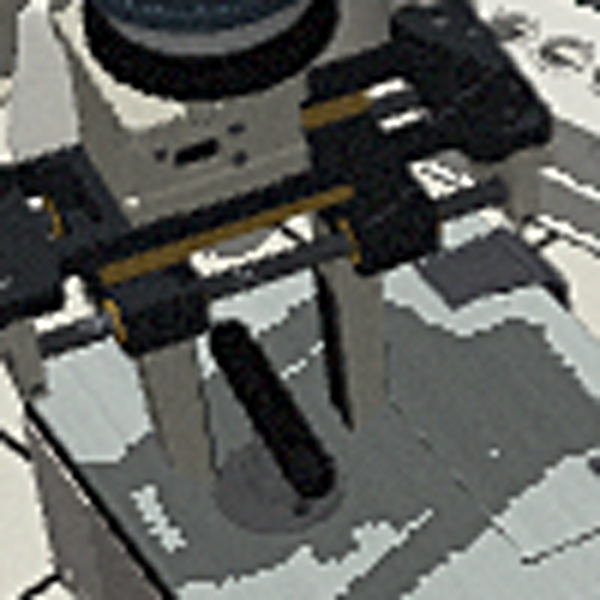

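>>> step_arm(
  increments="0 0.4 -0.1 0 0 0 0; -0.4 0.4 -0.1 0 0 0 0; -1 0.4 -0.1 0 0 0 0; -1 0.4 -0.1 0 0 0 0; -1 0.4 -0.1 0 0 0 0; -1 0.4 -0.1 0 0 0 0; -1 0.4 -0.1 0 0 0 0",
  force=8,
)

```text
t: 8.15
tcp_pos: [0.5602, 0.1822, 0.1162]
eef_rot: [98.0, 89.8, -10.8]
ft_force: [5.6, -1.4, -2.0]
grip_width: 0.0152
```

Run:
```python
from h import *
s,c,R=cur(); print(s['t'],c,s['ft_force'],s['torque'],s['grip_width'])
print("in tool",R.T@s['ft_force'])
for n,w in(("scene",(190,140,100,100)),):
    a=viewer.grab_frame(n);cv2.imwrite(f"pics/{n}9.png",a);crop(a,*w,6 if n=="scene" else 4,f"pics/{n}9c.png")
```

```text
8.15 [0.56016741 0.18217715 0.11618907] [ 5.60407892 -1.37791506 -1.96688486] [-0.28548802 -0.62753548  0.02524748] 0.015240648818916968
in tool [ 1.98618937  5.74209961 -0.50629073]
```

View pics/scene9c.png

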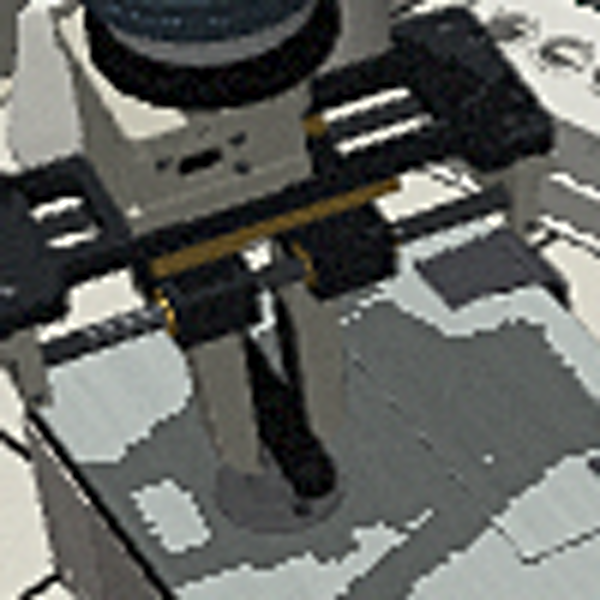

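>>> step_arm(
  increments="-1 0 0.1 0 0 0 0; -1 0 0.2 0 0 0 0; -1 0 0.2 0 0 0 0; -1 0 0.2 0 0 0 0; -1 0 0.2 0 0 0 0",
  force=55,
)

```text
t: 8.7
tcp_pos: [0.5601, 0.1822, 0.1159]
eef_rot: [-72.0, 90.0, 179.1]
ft_force: [1.8, 1.0, -3.1]
grip_width: 0.0147
```

Run:
```python
from h import *
s,c,R=cur(); print(s['t'],c,s['ft_force'],s['torque'],s['grip_width'])
print("in tool",R.T@s['ft_force'],R.T@s['torque'],np.degrees(np.arctan2(R[1,1],R[0,1])))
```

```text
8.7 [0.56006474 0.1821551  0.11589185] [ 1.82944262  0.96890118 -3.1326781 ] [0.08797864 0.07583362 0.03730831] 0.014703367047412498
in tool [ 3.13184869  1.41992872 -1.508187  ] [-0.03734797  0.05876173 -0.10017523] -18.839122844676325
```

>>> step_arm(
  increments="-1 0 0 0 3 0 0; -1 0 0 0 7 0 0; -1 0 0 0 11 0 0; -1 0 0 0 15 0 0; -1 0.02 0 0 19 0 0; -1 0.05 0 0 23 0 0; -1 0.08 -0.03 0 27 0 0; -1 0.1 -0.03 0 30 0 0; -1 0.1 -0.03 0 30 0 0",
)

```text
t: 9.6
tcp_pos: [0.559, 0.1829, 0.1157]
eef_rot: [-72.1, 89.9, 149.0]
ft_force: [-3.3, 2.0, 6.1]
grip_width: 0.0146
```

Run:
```python
from h import *
s,c,R=cur(); print(s['t'],c,s['ft_force'],s['torque'],s['grip_width'])
print("in tool",R.T@s['ft_force'],R.T@s['torque'],np.degrees(np.arctan2(R[1,1],R[0,1])))
for n,w in(("scene",(190,140,100,100)),):
    a=viewer.grab_frame(n);cv2.imwrite(f"pics/{n}10.png",a);crop(a,*w,6 if n=="scene" else 4,f"pics/{n}10c.png")
```

```text
9.6 [0.55895362 0.18291246 0.11574932] [-3.30184328  2.00726489  6.09735253] [ 0.38308212  1.09019664 -0.05573391] 0.014567224083211166
in tool [-6.09112786 -3.69361919  1.16804443] [ 0.05610782 -0.56863856 -1.00592693] -48.84422062174496
```

View pics/scene10c.png

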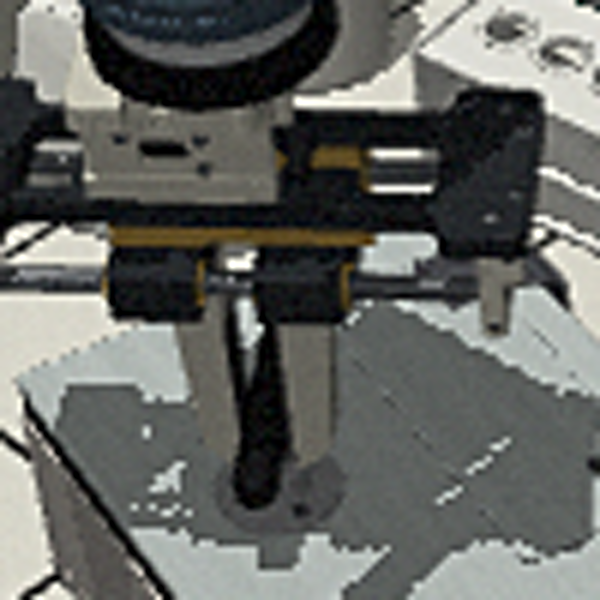

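>>> step_arm(
  increments="-1 0 0 0 4 0 0; -1 0.02 0 0 8 0 0; -1 0.05 0 0 12 0 0; -1 0.08 0 0 16 0 0; -1 0.1 0 0 20 0 0; -1 0.13 0 0 24 0 0; -1 0.16 0 0 28 0 0; -1 0.18 0 0 32 0 0; -1 0.18 0 0 36 0 0; -1 0.18 0 0 40 0 0; -1 0.18 0 0 43 0 0; -1 0.18 0 0 43 0 0",
)

```text
t: 10.85
tcp_pos: [0.5572, 0.1848, 0.113]
eef_rot: [-33.5, 89.7, 144.7]
ft_force: [-7.4, 8.6, 2.2]
grip_width: 0.014
```

Run:
```python
from h import *
s,c,R=cur(); print(s['t'],c,s['ft_force'],s['torque'],s['grip_width'])
print("in tool",R.T@s['ft_force'],R.T@s['torque'],np.degrees(np.arctan2(R[1,1],R[0,1])))
```

```text
10.85 [0.55716343 0.18481959 0.11296204] [-7.40410381  8.60152532  2.21340663] [ 1.28168695  1.31615777 -0.12314593] 0.013990500134163687
in tool [-2.14850624 -8.37252775  7.68055075] [ 0.12146924 -1.35525288 -1.24044045] -91.7950842462774
```

>>> step_arm(
  increments="-1 0 -0.1 0.1 2 0 0; -1 0 -0.1 0.1 4 0 0; -1 0 -0.1 0.1 6 0 0; -1 0 -0.1 0.1 6 0 0; -1 0 -0.1 0.1 6 0 0",
)

```text
t: 11.35
tcp_pos: [0.5571, 0.1851, 0.113]
eef_rot: [-29.2, 89.8, 143.1]
ft_force: [-4.4, 6.4, 1.4]
grip_width: 0.0148
```

Run:
```python
from h import *
s,c,R=cur(); print(s['t'],c,s['ft_force'],s['torque'],s['grip_width'])
print("in tool",R.T@s['ft_force'],R.T@s['torque'],np.degrees(np.arctan2(R[1,1],R[0,1])))
```

```text
11.35 [0.55714596 0.18512298 0.11298838] [-4.4165582   6.42645284  1.40189126] [0.8095319  0.89625791 0.05475715] 0.014843226981982592
in tool [-1.3726259  -5.77826535  5.24386587] [-0.05518826 -0.9969001  -0.68173524] -97.71290399330123
```

>>> step_arm(
  increments="-1 0 0 0 1 0 0; -1 0 0 0 2 0 0; -1 0 0 0 3 0 0; -1 0 0 0 4 0 0; -1 0 0 0 4 0 0",
)

```text
t: 11.85
tcp_pos: [0.5571, 0.1853, 0.113]
eef_rot: [-24.5, 89.8, 143.8]
ft_force: [-4.1, 6.7, 1.3]
grip_width: 0.0145
```

Run:
```python
from h import *
s,c,R=cur(); print(s['t'],c,s['ft_force'],s['torque'],s['grip_width'])
print("in tool",R.T@s['ft_force'],R.T@s['torque'],np.degrees(np.arctan2(R[1,1],R[0,1])))
for n,w in(("scene",(170,130,160,150)),("top",(130,190,170,145))):
    a=viewer.grab_frame(n);cv2.imwrite(f"pics/{n}11.png",a);crop(a,*w,4,f"pics/{n}11c.png")
```

```text
11.85 [0.55713467 0.18527365 0.11296992] [-4.05240745  6.65651756  1.26128647] [0.85746287 1.01101172 0.76418094] 0.014513150808233621
in tool [-1.23339408 -5.70261118  5.31799215] [-0.7645466  -1.16461767 -0.63284591] -101.65520851460778
```

View pics/scene11c.png

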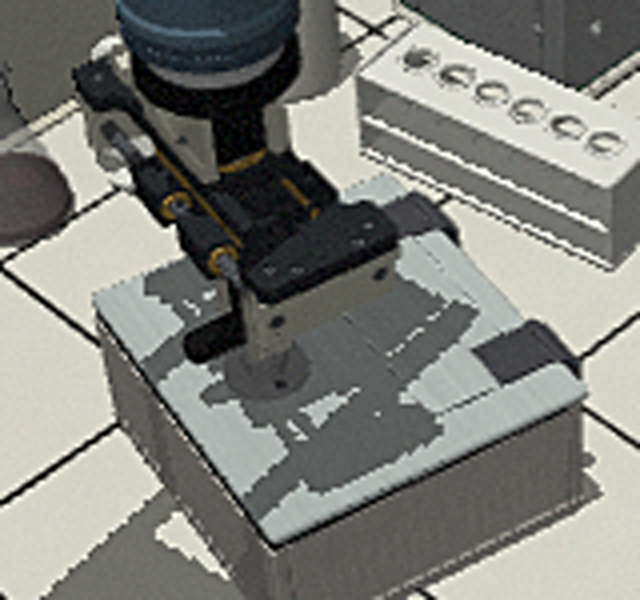

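>>> step_arm(
  increments="-1 0 0 0 2 0 0; -1 0 0 0 4 0 0; -1 0 0 0 4 0 0; -1 0 0 0 4 0 0",
)

```text
t: 12.35
tcp_pos: [0.5576, 0.1853, 0.1131]
eef_rot: [-33.2, 89.8, 131.2]
ft_force: [-3.3, 5.5, 0.5]
grip_width: 0.0151
```

Run:
```python
from h import *
s,c,R=cur(); print(s['t'],c,s['grip_width'])
print("in tool",R.T@s['ft_force'],R.T@s['torque'],np.degrees(np.arctan2(R[1,1],R[0,1])))
```

```text
12.35 [0.55763545 0.18525947 0.1130821 ] 0.015082883704358573
in tool [-0.50700209 -4.41971847  4.70977771] [-0.92571199 -0.99087201 -0.69303004] -105.61839025409185
```

>>> step_arm(
  increments="-0.6 0 0 0 0 0 0; -0.2 0 0 0 0 0 0; 0 0 0 0 0 0 0; 0 0 0 0 0 0 0; 0 -2 0 0 0 0 0; 0 -5 0 0 0 0 0; 0 -9 0 0 0 0 0; 0 -11 0 0 0 0 0; 0 -11 0 0 0 0 0",
)

```text
t: 13.25
tcp_pos: [0.5614, 0.1831, 0.2272]
eef_rot: [-159.6, 89.6, 4.5]
ft_force: [0.2, 0.5, 0.5]
grip_width: 0.0465
```

Run:
```python
from h import *
s,c,R=cur(); print(s['t'],c,s['grip_width'],s['ft_force'],R.round(2).tolist())
```

```text
13.25 [0.56136238 0.18308956 0.22715895] 0.04648284916301913 [0.17550847 0.54691148 0.51858683] [[0.01, -0.27, -0.96], [0.0, -0.96, 0.27], [-1.0, -0.0, -0.01]]
```

>>> step_arm(
  increments="0 0 0 4 0 0 0; 0 0 -2 8 0 0 0; 0 0 -5 12 0 0 0; 0 0 -9 15 0 0 0; 0 0 -13 17 0 0 0; 0 0 -17 18 0 0 0; 0 0 -20 18 0 0 0; 0 0 -20 18 0 0 0",
)

```text
t: 14.05
tcp_pos: [0.44, 0.4275, 0.2208]
eef_rot: [29.3, 89.9, -166.3]
ft_force: [-0.3, -0.8, 0.5]
grip_width: 0.0461
```

Run:
```python
from h import *
s,c,R=cur(); print(s['t'],c)
for n,w in(("scene",(180,160,150,130)),("top",(130,190,170,145))):
    a=viewer.grab_frame(n);cv2.imwrite(f"pics/{n}12.png",a);crop(a,*w,4,f"pics/{n}12c.png")
a=cv2.imread("pics/top12.png"); g=a.max(2); x,y,W,H=175,255,60,55
for b,(x,y,W,H) in(("L",(175,255,60,55)),("R",(415,255,45,65))):
  for f in("top0","top12"):
    g=cv2.imread(f"pics/{f}.png").max(2); m=(g[y:y+H,x:x+W]<65).astype(np.uint8)
    k,l,st,ce=cv2.connectedComponentsWithStats(m); i=1+st[1:,4].argmax(); p=np.argwhere(l==i)[:,::-1]
    V=np.linalg.svd(p-p.mean(0),full_matrices=False)[2][0]; e=(p-p.mean(0))@V; c0=p.mean(0)+[x,y]
    P,Q=[onz("top",*(c0+V*t),.136) for t in(e.min(),e.max())]; d=P-Q; print(b,f,st[i,4],c0,"yaw",np.degrees(np.arctan2(d[1],d[0]))%180)
```

```text
14.05 [0.440034   0.42749484 0.22079861]
L top0 420 [202.18809524 271.80952381] yaw 71.24022726792565
L top12 390 [203.45897436 281.36410256] yaw 173.03107980029114
R top0 335 [437.94328358 288.04477612] yaw 21.17024323607601
R top12 334 [437.8502994  287.89221557] yaw 21.15742205365968
```

View pics/scene12c.png

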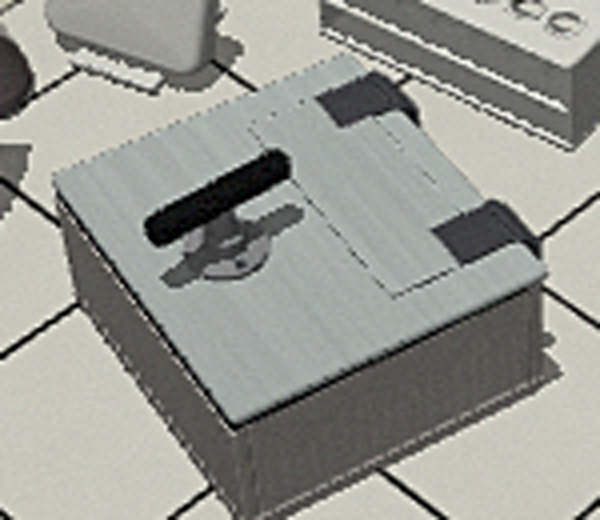

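View pics/top12.png

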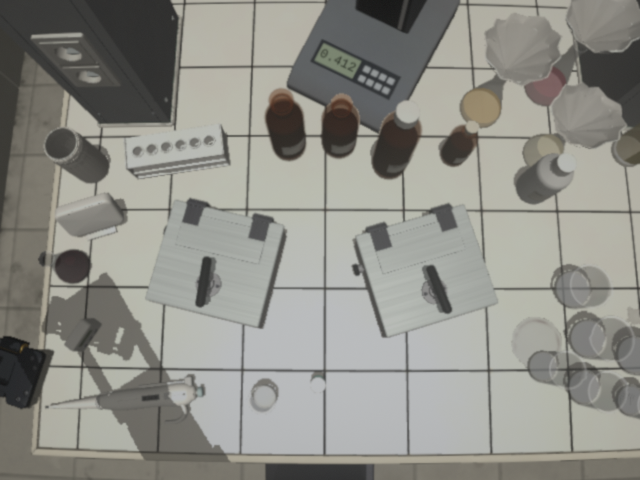

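Run:
```python
from h import *
# bar yaw from scene, and hatch yaw from side/front edges in final pictures
def axis(n,f,box,th,z):
    x,y,W,H=box; g=cv2.imread(f).max(2); m=(g[y:y+H,x:x+W]<th).astype(np.uint8)
    k,l,st,ce=cv2.connectedComponentsWithStats(m); i=1+st[1:,4].argmax(); p=np.argwhere(l==i)[:,::-1]
    V=np.linalg.svd(p-p.mean(0),full_matrices=False)[2][0]; e=(p-p.mean(0))@V; c0=p.mean(0)+[x,y]
    P,Q=[onz(n,*(c0+V*t),z) for t in(e.min(),e.max())]; d=P-Q; return st[i,4],((P+Q)/2).round(4),(np.degrees(np.arctan2(d[1],d[0]))+90)%180-90
for th in(40,50,60,70):
    print(th,axis("scene","pics/scene12.png",(212,192,45,32),th,.130),axis("top","pics/top12.png",(185,250,40,60),th,.136))
a=cv2.imread("pics/top12.png");crop(a,135,190,160,145,5,"pics/t12c.png")
```

```text
Traceback (most recent call last):
ValueError: attempt to get argmax of an empty sequence
```

Run:
```python
from h import *
def axis(n,f,box,th,z):
    x,y,W,H=box; g=cv2.imread(f).max(2); m=(g[y:y+H,x:x+W]<th).astype(np.uint8)
    k,l,st,ce=cv2.connectedComponentsWithStats(m); i=1+st[1:,4].argmax(); p=np.argwhere(l==i)[:,::-1]
    V=np.linalg.svd(p-p.mean(0),full_matrices=False)[2][0]; e=(p-p.mean(0))@V; c0=p.mean(0)+[x,y]
    P,Q=[onz(n,*(c0+V*t),z) for t in(e.min(),e.max())]; d=P-Q; return st[i,4],((P+Q)/2).round(4),(np.degrees(np.arctan2(d[1],d[0]))+90)%180-90
for th in(60,70):
    print(th,axis("scene","pics/scene12.png",(212,192,45,32),th,.130),axis("top","pics/top12.png",(185,250,40,60),th,.136))
a=cv2.imread("pics/top12.png");crop(a,135,190,160,145,5,"pics/t12c.png")
def yaw(p,q,z): d=onz("top",*p,z)-onz("top",*q,z); return np.degrees(np.arctan2(d[1],d[0]))
T=lambda x,y:(135+(x+.5)/5-.5,190+(y+.5)/5-.5)
```

```text
60 (np.int32(310), array([0.5569, 0.1857, 0.13  ]), np.float64(-6.969139539066987)) (np.int32(355), array([0.5587, 0.1818, 0.136 ]), np.float64(-7.032923400016529))
70 (np.int32(398), array([0.5552, 0.1804, 0.13  ]), np.float64(-3.5753809691288154)) (np.int32(413), array([0.5585, 0.1815, 0.136 ]), np.float64(-6.8673064463325915))
```

View pics/t12c.png

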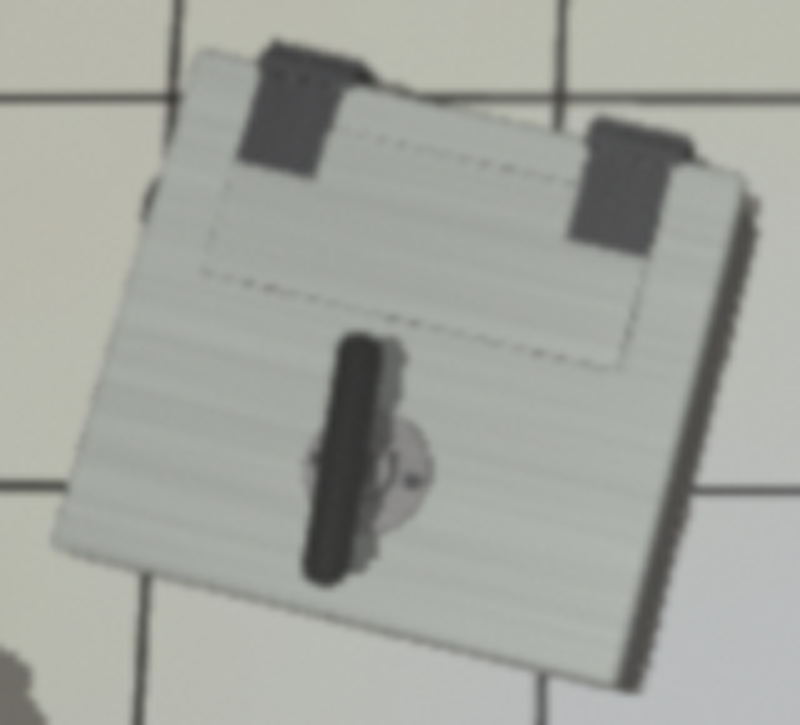

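Run:
```python
from h import *
T=lambda x,y:(135+(x+.5)/5-.5,190+(y+.5)/5-.5)
P={k:onz("top",*T(*v),.091) for k,v in dict(FL=(53,545),FR=(622,690),RR=(748,180),RL=(196,50)).items()}
for a,b in(("FL","FR"),("RL","RR"),("RL","FL"),("RR","FR")):
    d=P[a]-P[b]; print(a,b,np.degrees(np.arctan2(d[1],d[0])),np.linalg.norm(d))
for A,B in(((358,352),(325,566)),): 
    d=onz("top",*T(*A),.138)-onz("top",*T(*B),.138); print(np.degrees(np.arctan2(d[1],d[0])),np.linalg.norm(d))
```

```text
FL FR 76.60808989226828 0.20211945496623077
RL RR 76.72729456120395 0.20127521990254849
RL FL -12.941527081197618 0.17897711498287722
RR FR -12.672826151416952 0.17940447011051133
-6.406849462975102 0.06991591693305077
```

Run:
```python
from h import *
a=cv2.imread("pics/top12.png");crop(a,345,195,160,145,5,"pics/tw.png")
```

```text
(no output)
```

View pics/tw.png

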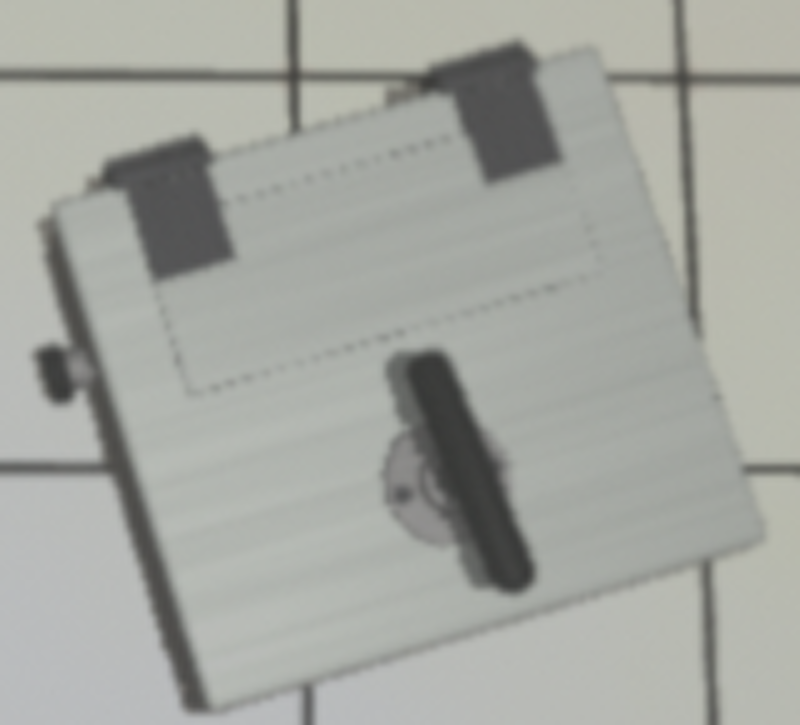

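Run:
```python
from h import *
T=lambda x,y:(345+(x+.5)/5-.5,195+(y+.5)/5-.5)
P={k:onz("top",*T(*v),.091) for k,v in dict(FL=(212,712),FR=(765,538),RR=(600,47),RL=(52,208)).items()}
for a,b in(("FL","FR"),("RL","RR"),("RL","FL"),("RR","FR")):
    d=P[a]-P[b]; print(a,b,np.degrees(np.arctan2(d[1],d[0])),np.linalg.norm(d))
d=onz("top",*T(430,370),.138)-onz("top",*T(515,572),.138); print(np.degrees(np.arctan2(d[1],d[0])))
print(to([.557,.185,.2],-97))
```

```text
FL FR 107.04226286613385 0.19863172012513003
RL RR 106.86942560090715 0.2016317383345904
RL FL 17.075296820164777 0.17926028176887696
RR FR 16.113644089263765 0.17867548162665994
21.417480689217573
(array([  2.15,  19.84, -17.79]), array([-8.78,  0.11, -0.16]))
```

The twin's bar reads about 4.4° off its hatch's axis. 4.1° would mean a latch angle of 1.5, so the method is good. My bar reads 6–7° off, so the latch is about 1.46, some 2° short of the stop. I'll nudge its front end clockwise with the closed fingertips until it meets the stop.

Run:
```python
from h import *
s,c,R=cur(); print(s['t'],c); print(to([.524,.145,.22],-97),to([.524,.145,.118],-97))
```

```text
14.15 [0.43983261 0.42438811 0.22119756]
(array([  0.16,  24.6 , -15.7 ]), array([-8.78,  0.11, -0.16])) (array([ 10.36,  24.57, -15.72]), array([-8.78,  0.11, -0.16]))
```

>>> step_arm(
  increments="-1 0 2 -1 -2 0 0; -1 0 6 -3 -4 0 0; -1 0 10 -5 -6 0 0; -1 0 14 -8 -8 0 0; -1 0 18 -11 -8.8 0 0; -1 0 22 -14 -8.8 0 0; -1 0 24.6 -15.7 -8.8 0 0; -1 0 24.6 -15.7 -8.8 0 0; -1 0 24.6 -15.7 -8.8 0 0",
  force=30,
)

```text
t: 15.05
tcp_pos: [0.5237, 0.1436, 0.2228]
eef_rot: [-0.2, 89.9, 172.5]
ft_force: [0.3, 0.2, -0.1]
grip_width: 0.0006
```

Run:
```python
from h import *
s,c,R=cur(); print(s['t'],c,s['ft_force'],s['torque'],s['grip_width'],np.degrees(np.arctan2(R[1,1],R[0,1]))); print(to([.524,.145,.118],-97))
```

```text
15.05 [0.52371129 0.14364506 0.22282413] [ 0.33756361  0.15400292 -0.11372801] [-0.01626765  0.15880907 -0.01451658] 0.0005760152831022665 -97.24970313714921
(array([10.48, -0.14, -0.02]), array([-0.25,  0.07,  0.  ]))
```

>>> step_arm(
  increments="-1 2.5 0 0 0 0 0; -1 5.5 0 0 0 0 0; -1 8.5 0 0 0 0 0; -1 10.3 0 0 0 0 0; -1 10.3 0 0 0 0 0; -1 10.3 0 0 0 0 0",
)

```text
t: 15.65
tcp_pos: [0.5239, 0.1461, 0.1205]
eef_rot: [-10.0, 90.0, 163.0]
ft_force: [1.5, 0.4, 0.1]
grip_width: 0.0007
```

Run:
```python
from h import *
s,c,R=cur(); print(s['t'],c,s['ft_force'])
for n,w in(("scene",(180,140,150,130)),):
    a=viewer.grab_frame(n);cv2.imwrite(f"pics/{n}13.png",a);crop(a,*w,5,f"pics/{n}13c.png")
```

```text
15.65 [0.52387477 0.14608545 0.12052904] [1.49171918 0.35918656 0.0508596 ]
```

View pics/scene13c.png

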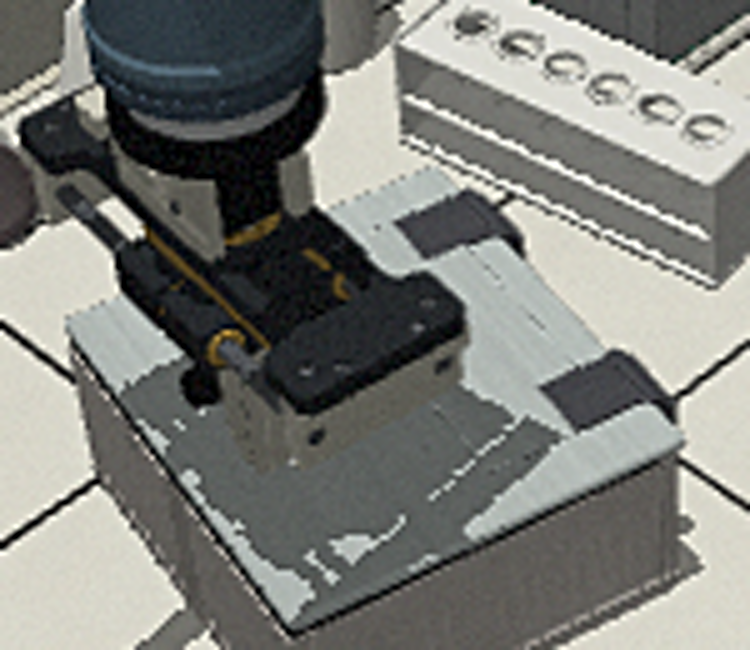

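The fingers are to the right of the bar's front end, which shows at (200,385). I push gently.

>>> step_arm(
  increments="-1 0 -0.3 0 0 0 0; -1 0 -0.6 0 0 0 0; -1 0 -0.9 0 0 0 0; -1 0 -1.2 0 0 0 0; -1 0 -1.2 0 0 0 0",
)

```text
t: 16.2
tcp_pos: [0.526, 0.1576, 0.1204]
eef_rot: [-152.5, 90.0, 20.5]
ft_force: [-0.1, -0.0, -0.3]
grip_width: 0.0003
```

>>> step_arm(
  increments="-1 0 -0.2 0 0 0 0; -1 0 -0.4 0 0 0 0; -1 0 -0.4 0 0 0 0",
)

```text
t: 16.5
tcp_pos: [0.5263, 0.1613, 0.1202]
eef_rot: [-24.5, 90.0, 148.5]
ft_force: [0.0, 0.2, -0.7]
grip_width: 0.0001
```

>>> step_arm(
  increments="-1 0 -0.1 0 0 0 0; -1 0 -0.2 0 0 0 0; -1 0 -0.2 0 0 0 0",
)

```text
t: 16.8
tcp_pos: [0.5266, 0.1632, 0.1202]
eef_rot: [-27.4, 90.0, 145.5]
ft_force: [-0.7, -0.2, 0.4]
grip_width: 0.0005
```

>>> step_arm(
  increments="-1 0 -0.1 0 0 0 0; -1 0 -0.2 0 0 0 0; -1 0 -0.2 0 0 0 0",
)

```text
t: 17.1
tcp_pos: [0.5269, 0.1652, 0.1203]
eef_rot: [-138.5, 90.0, 34.4]
ft_force: [-0.0, -0.3, 0.2]
grip_width: 0.0005
```

>>> step_arm(
  increments="-1 0 -0.1 0 0 0 0; -1 0 -0.1 0 0 0 0; -1 0 -0.1 0 0 0 0",
)

```text
t: 17.4
tcp_pos: [0.5269, 0.1661, 0.1203]
eef_rot: [-93.0, 90.0, 79.9]
ft_force: [0.1, 0.2, 0.2]
grip_width: 0.0002
```

>>> step_arm(
  increments="-1 0 -0.1 0 0 0 0; -1 0 -0.2 0 0 0 0; -1 0 -0.3 0 0 0 0; -1 0 -0.3 0 0 0 0",
)

```text
t: 17.8
tcp_pos: [0.527, 0.1668, 0.1202]
eef_rot: [80.9, 89.8, -106.1]
ft_force: [-1.3, -8.7, 2.2]
grip_width: 0.0004
```

>>> step_arm(
  increments="-1 0 -0.1 0 0 0 0; -1 0 -0.2 0 0 0 0; -1 0 -0.2 0 0 0 0",
)

```text
t: 18.1
tcp_pos: [0.5269, 0.1681, 0.1202]
eef_rot: [76.8, 89.7, -110.3]
ft_force: [-3.5, -11.1, 3.7]
grip_width: 0.0004
```

>>> step_arm(
  increments="-1 0 -0.1 0 0 0 0; -1 0 -0.1 0 0 0 0; -1 0 -0.1 0 0 0 0",
)

```text
t: 18.4
tcp_pos: [0.5269, 0.1682, 0.1202]
eef_rot: [77.3, 89.6, -109.7]
ft_force: [-3.4, -14.0, 4.4]
grip_width: 0.0004
```

>>> step_arm(
  increments="-1 0 -0.1 0 0 0 0; -1 0 -0.2 0 0 0 0; -1 0 -0.2 0 0 0 0",
)

```text
t: 18.7
tcp_pos: [0.5269, 0.1685, 0.1202]
eef_rot: [79.1, 89.4, -107.9]
ft_force: [-4.4, -21.1, 5.0]
grip_width: 0.0008
```

>>> step_arm(
  increments="-1 0 -0.1 0 0 0 0; -1 0 -0.1 0 0 0 0; -1 0 -0.1 0 0 0 0",
)

```text
t: 19.0
tcp_pos: [0.5269, 0.1687, 0.1203]
eef_rot: [79.4, 89.4, -107.6]
ft_force: [-3.6, -22.4, 5.6]
grip_width: 0.0004
```

The tool has stopped moving while the force climbs to 22 N, so the handle is at the stop. I back off, lift and retreat.

>>> step_arm(
  increments="-1 0 0.6 0 0 0 0; -1 0 1.5 0 0 0 0; -1 0 2.5 0 0 0 0; -1 -2 2.5 0 0 0 0; -1 -5 2.5 0 0 0 0; -1 -9 2.5 0 0 0 0; -1 -10 2.5 0 0 0 0; -1 -10 2.5 3 0 0 0; -1 -10 2.5 7 0 0 0; -1 -10 2.5 11 0 0 0; -1 -10 2.5 15 0 0 0; -1 -10 2.5 15 0 0 0",
)

```text
t: 20.2
tcp_pos: [0.3711, 0.1691, 0.2196]
eef_rot: [-0.5, 89.8, 172.6]
ft_force: [-0.1, 0.1, 0.2]
grip_width: 0.0004
```

>>> step_arm(
  increments="-1 0 -3 0 0 0 0; -1 0 -7 0 0 0 0; -1 0 -12 0 0 0 0; -1 0 -17 0 0 0 0; -1 0 -22 0 0 0 0; -1 0 -25 0 0 0 0; -1 0 -25 0 0 0 0",
)

```text
t: 20.9
tcp_pos: [0.4073, 0.4204, 0.2188]
eef_rot: [-65.5, 89.9, 107.7]
ft_force: [0.1, -0.6, -0.3]
grip_width: 0.0005
```

Run:
```python
from h import *
s,c,R=cur(); print(s['t'],c)
for n in("scene","top"): cv2.imwrite(f"pics/{n}14.png",viewer.grab_frame(n))
def axis(n,f,box,th,z):
    x,y,W,H=box; g=cv2.imread(f).max(2); m=(g[y:y+H,x:x+W]<th).astype(np.uint8)
    k,l,st,ce=cv2.connectedComponentsWithStats(m); i=1+st[1:,4].argmax(); p=np.argwhere(l==i)[:,::-1]
    V=np.linalg.svd(p-p.mean(0),full_matrices=False)[2][0]; e=(p-p.mean(0))@V; c0=p.mean(0)+[x,y]
    P,Q=[onz(n,*(c0+V*t),z) for t in(e.min(),e.max())]; d=P-Q; return (np.degrees(np.arctan2(d[1],d[0]))+90)%180-90
for f in(12,14): print(f,axis("top",f"pics/top{f}.png",(185,250,40,60),60,.136),axis("scene",f"pics/scene{f}.png",(212,192,45,32),60,.130),"twin",axis("top",f"pics/top{f}.png",(415,255,45,65),65,.136))
crop(cv2.imread("pics/scene14.png"),180,130,280,270,2,"pics/scene14c.png")
```

```text
20.9 [0.40732022 0.42037026 0.21883673]
12 -7.032923400016529 -6.969139539066987 twin 21.157422053659673
14 -9.636499162693312 -9.434182147719966 twin 21.169222067230592
```

View pics/scene14c.png

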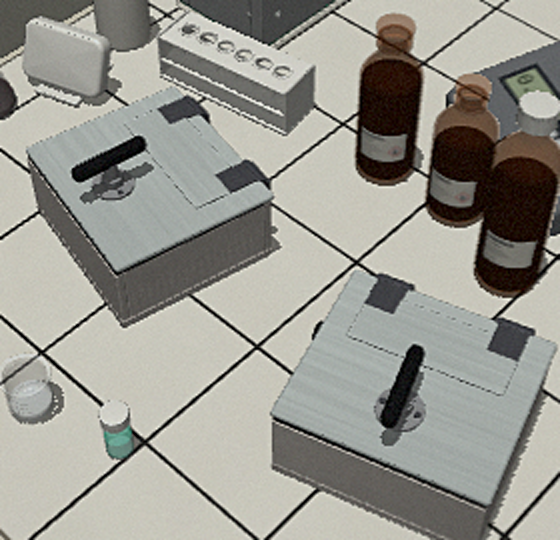

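The bar now reads −9.5°, against about −9.1° expected at the stop. The hatch is flat and tight, the twin is unchanged at 21.2°, and the arm is clear. I hand in.

```bash
python3 -c "
from workcell import job; print(job.close_job())"
```

```text
the job is handed in; nothing more can be done
None
```

I closed the ajar left hatch onto its gasket and turned its T-handle clockwise to the stop. I then let go, backed the arm well clear and handed the job in at about 21 s.

- **Turning the handle:** The grip-turn stopped about 2° short of the stop, at a latch angle of roughly 1.46 rad by camera. I finished it by pushing the bar's front end with the closed fingertips. The tool stopped moving while the force rose to about 22 N.
- **Last checks:** The bar stands at about −9.5°, against −9.1° expected at the stop. The hatch looks flat and tight. The other chamber's handle reads 21.2°, unchanged.
- **Disagreements:** In the pictures and on contact, the fingertips sat about 20 mm less far ahead of the TCP than the interface text says, so I worked from the observed tip height. The wrist force also showed almost nothing while I pressed the hatch shut, so I judged that closing from the pictures.

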